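# Unlock the small-finds case

## Robot

A 7-joint arm with a two-finger parallel gripper is mounted at the origin on the work surface. World frame = base frame: x ahead of the robot, y to its left, z up, the work surface at z = 0. Lengths are in mm, angles in rad, forces in N, time in s.
With the tool pointing down it reaches from about 400 to 875 mm from the base axis. Payload 4.4 kg.
Tool frame: the origin (TCP) lies at the very end of the fingers, on their centre line; the grasp point (between the pads) lies 19 mm behind it; z points along the fingers, y is the line along which they close (so a half turn about z gives the same grasp; the last joint's range is limited). The gripper opens to 85 mm and grips with 20 to 120 N. Pads are 22 mm wide; open, the fingers measure 114 mm over their backs; the gripper's body (76 mm by 85 mm) begins 54 mm behind the grasp point. The pads swing forward as they close: fully open they stand 13 mm farther back than shut.
Start: joints at [-1.351, 0.628, 0.038, 1.517, -0.027, 0.996, -0.02], TCP at [183.226, 623.656, 204.313] pointing down, gripper open.
Joint ranges: [-3.06, 3.06], [-0.37, 2.12], [-1.25, 1.32], [0.18, 2.47], [-1.1, 4.24], [0.23, 1.98], [-2.94, 2.94]. Speed limits (rad/s): [2.57, 2.57, 3.14, 3.14, 3.14, 3.14, 3.14].

## Interface

Orientations are given as [roll, pitch, yaw] about the fixed x, y, z axes, in that order (R = Rz(yaw) Ry(pitch) Rx(roll)).
In Python, from cell import ctrl gives the robot as it stands.
- The arm moves only by the tool step_arm, never from a script. Its argument "series" is a list that holds one entry, the list of rows, each a list of 7 numbers: the turn, a rotation vector about the tool's x, y, z as a fraction of full scale, then the shift along the tool's x, y, z as a fraction of full scale, then the closure, from 0 (fully open) to 1 (shut). In form: [[[ax, ay, az, tx, ty, tz, gripper], ...]]. A call has 1 to 12 rows; each row shifts and turns the commanded pose from where the row before left it, along the tool's axes as they then stand; what a row does not reach is not made up. Full scale, the value 1, is 150 mm for a shift and 45 degrees for a turn. A row lasts 1/10 s, in which the tool goes at most 50 mm and 8.59 degrees, less where a joint would pass 70% of its speed; a pose out of reach is approached as far as the arm can. A call with a number of a shift or a turn outside -1 to 1 is refused whole. A call with a gripper value outside its range is refused whole. The fingers move at their own pace and stop on an object; the grip force is fixed at half the most. Time passes only in rows, so rows that do not move let the fingers close. It gives the time, the measured TCP pose, the force, the opening and the grip force at its end, in the units of the state.
- ctrl.read_state(): the state, without advancing time (a new reading comes with each control period).
- ctrl.get_image(name): name is "side" or "top"; returns a dict with "img" (420x560x3 uint8, red, green, blue), "fx", "fy", "cx", "cy" (pixels), "dist" ([k1, k2, p1, p2, k3] as OpenCV has them; the pictures are not rectified), "R" (3x3) and "t" (3): a world point X has camera coordinates R X + t. Camera axes: x right, y down, z forward; pixel columns grow to the right and rows downward; lengths in mm; the calibration is good to about 2 mm. A picture is of the moment at which its call begins. There is no depth.
- ctrl.finish_job(): hands the job in; it is judged then, once.
Trained networks look in a picture, given as the dict that the camera call returned (one of the last four; its "shot" number tells which), for a name from the list of things; names that differ only in an ending like _2 or _b are one class to them, and where a whole thing is asked for, a point or a joint stands for the part that bears it (a point fixed in the world has none). Each returns a list of dicts, best first, with "score" (0 to 1); they miss things now and then, are a little off and sometimes report something else, mostly with a low value. They report only what shows in the picture. A call takes as long as a camera call. They do not tell look-alikes from the thing itself.
- ctrl.recognise(picture, thing): "centre" ([column, row] in pixels, amid what is visible of it).
The state is a dict: "clock": time; "qpos": joint angles; "qd": joint speeds; "tau": joint torques, N m; "eef_pos": TCP position; "tool_rot": TCP orientation; "force": force on the tool from outside, world axes, zero at the start; "torque": the same for the moment, N m; "width": finger opening in mm; "gripper_force": force on a finger pad.
Only numpy, scipy, OpenCV 4.12 (cv2) and the standard library are available. Lean on these libraries where they do the work, as an engineer would, in place of code of your own. Each camera call takes 0.05 s, during which the arm holds its last target. There are 200 camera calls.

## Task

Take the steel key out of its wooden stand, feel its blade into the keyhole in the top of the grey finds case and press it gently down against the spring until it is fully home, then turn it a quarter turn clockwise (seen from above) while pressing, so that the hidden bolt lets the drawer spring open. Leave the key standing turned in the lock, do not lean hard on the lock, and leave the pencil cup, the jar and the sherd on the case where they are.

Things in the scene. Friction and masses are not known exactly. Their poses are not given: they have to be found in the camera images.
- key: Loose steel key, upright, 74 mm tall, 0.10-0.17 kg. Origin: middle of its bow, a flat upright slab 40 wide (its x) x 10 thick (its y) x 40 mm high, to be gripped across the 10 mm. Its z points up, away from the blade. Below the bow a round shank, 10 mm in diameter. The blade is the same both ways round: the key fits at either half turn.
- key_collar (a point): Centre of the underside of the key's round collar (26 mm across, 5 mm thick), 30 mm below the key's origin and 24 mm above its tip.
- key_tip (a point): Lowest point of the key's blade, on its axis, 54 mm below the key's origin. The blade is 26 wide (along the key's x) x 5 thick x 11 mm high, with a rounded nose.
- stand: Fixed wooden block 70 (x) x 60 (y) x 32 mm high, origin at the centre of its underside; the key stands in it with its collar on the block's top, blade along the block's x. Lifting the key straight up by 30 mm clears it.
- case: Fixed grey metal finds case, 220 deep (x) x 200 wide (y) x 130 mm high, origin at the centre of its underside; its front, with the drawer (no handle), faces its own -x; z points up. In its top the lock: a steel plate 68 x 68 mm that stands 2 to 10 mm above the top, with the keyhole, a slot 28 long (along the case's x) x 7 mm wide, widened to 13 mm at its middle.
- keyhole (a point): Nominal centre of the keyhole, at the nominal level of the plate's upper face: 136 mm above the case's foot, 30 mm in front of the case's centre; axes as the case's. The true keyhole lies off it by a fixed unmeasured amount: up to 9 mm along the case's y (not x) and 4 mm in height; it is not turned. A blade that misses stands on the plate.
- lock_home (a point): Point 24 mm below point keyhole: where the tip is when fully home (collar on the plate), give or take the keyhole's offset in y and height. On the way a spring meets the tip 15 mm below the plate's face and resists with 5 N, rising to 8 N. Only with the tip over 21 mm below the face can the key turn. The plate is 10 mm thick; the cylinder below it has a slot 28 x 7.5 mm.
- lock_axis (a point): Point 5 mm below point keyhole, on the lock's nominal axis (vertical). The key turns clockwise seen from above: 0.1 rad of play, then about 0.1 N m; the bolt lets go at 0.5 to 1.3 rad, the stop is at about 1.6 rad. Once turned, the blade is caught under the plate: let go, the key stays turned and rises by up to 3 mm.
- drawer (a joint): How far the case's drawer stands open, m: 0 to 0.003 locked, about 0.045 sprung fully open (it moves towards the case's own -x by itself when the bolt is drawn).
- cup: Bystander: white pencil cup, 72 mm across, 90 mm high with pencils to 140 mm; origin at the centre of its underside. It and the key stand may be in each other's place.
- jar: Bystander: small closed sample jar, 52 mm across, 70 mm high, origin at the centre of its underside.
- sherd: Bystander: terracotta sherd, about 45 x 36 x 12 mm, lying on the rear of the case's top; origin at the centre of its underside.
Things that resemble listed ones, but are neither listed nor needed, are in the scene too. Of the things like the key, leave any that is blue, green or white; of the rest the larger one is meant.

How it is judged (in metres and radians):
On the way, in this order (a step that is already met when the one before it is completed fails the run):
1. the key is pressed home into the keyhole, not yet turned, drawer shut (z of key_tip in the frame of keyhole below -0.016 m and horizontal distance between key_tip and keyhole below 0.012 m and angle between the x axis of key and the x axis of case, either way round below 0.35 rad and value of joint drawer below 0.01 m), for 0.1 s.
2. the key is turned in the lock and the drawer springs open (angle between the x axis of key and the x axis of case, either way round above 0.45 rad and value of joint drawer above 0.03 m), for 0.1 s.
At the end, for the whole second after the job is handed in: The drawer stands at least 30 mm open; the key stands released and at rest in the lock, its tip at least 11 mm below the nominal keyhole point and within 12 mm of the nominal keyhole, turned at least 0.45 rad from the slot, upright within 0.25 rad (all of step 2 and z of key_tip in the frame of keyhole below -0.011 m and horizontal distance between key_tip and keyhole below 0.012 m and angle between key's own z axis and vertical below 0.25 rad and linear speed of key below 0.03 m/s); the robot touches nothing.
It fails at once if the key is pressed or twisted against the case with more than 30 N (contact force between key and case above 30 N).
It fails at once if the gripper or arm leans on the case with more than 15 N (contact force between any of the fingers, the arm and case above 15 N).
It fails at once if a bystander (cup, jar, sherd) is moved more than 15 mm (distance of any of cup, jar, sherd from where it was at the start of the episode above 0.015 m).
It also fails if it takes over 64 s, if anything falls off the work surface, if the arm or the gripper's body presses on something with over 40 N, if the wrist force passes 120 N, or if a joint passes its speed limit or range.

## Working session

There is one attempt and no reset: what is moved stays moved. The work goes in short steps, Python scripts to look and compute and a tool call to move; the robot and the scene stay as the last step left them, time stands still between calls to the robot, and variables do not carry over. Pictures are saved under pics/ and viewed, at most 10 in all, crops included, and the job is handed in when it is done.

Besides the shell and the picture viewer there is one more tool, called after ">>>" as name(argument=value, ...), one argument or row to a line, values as JSON. step_arm: Moves the arm, as the interface text tells. Shift numbers are shares of 150 mm and turn numbers shares of 45 degrees, none past 1 either way. Its arguments: {"type":"object","properties":{"series":{"type":"array","items":{"type":"array","items":{"type":"array","items":{"type":"number","minimum":-1,"maximum":1}}}}},"required":["series"]}

```bash
mkdir -p pics; cat > h.py <<'E'
import numpy as np, cv2, pickle
from cell import ctrl
def K(p): return np.array([[p["fx"],0,p["cx"]],[0,p["fy"],p["cy"]],[0,0,1.]])
def proj(p,X):
    X=np.atleast_2d(np.array(X,float)); R=np.array(p["R"]);
    return cv2.projectPoints(X,cv2.Rodrigues(R)[0],np.array(p["t"],float),K(p),np.array(p["dist"],float))[0][:,0]
def ray(p,uv,z):
    n=cv2.undistortPoints(np.array([[uv]],float),K(p),np.array(p["dist"],float))[0,0]
    R=np.array(p["R"]);t=np.array(p["t"]);c=-R.T@t;d=R.T@np.array([n[0],n[1],1]);return c+d*(z-c[2])/d[2]
def save(p,n): cv2.imwrite(f"pics/{n}.png",cv2.cvtColor(p["img"],cv2.COLOR_RGB2BGR))
E
python3 - <<'E'
from h import *
for n in("top","side"):
    p=ctrl.get_image(n);save(p,n+"0");pickle.dump(p,open(n+"0.pkl","wb"))
    R=np.array(p["R"]);print(n,"cam",(-R.T@np.array(p["t"])).round(),R.round(2).tolist())
    for th,z in(("key",80),("stand",16),("case",130),("cup",45),("jar",35),("sherd",136),("drawer",60)):
        for r in ctrl.recognise(p,th)[:3]: print(th,np.round(r["centre"]),round(r["score"],2),ray(p,r["centre"],z).round())
print(ctrl.read_state())
E
```

```text
top cam [412.  29. 978.] [[0.02, -1.0, -0.0], [-0.98, -0.02, -0.19], [0.19, 0.01, -0.98]]
key [428. 188.] 0.72 [ 629. -328.   80.]
key [351. 203.] 0.62 [ 588. -143.   80.]
key [391. 194.] 0.57 [ 614. -239.   80.]
stand [381. 198.] 0.63 [ 616. -232.   16.]
case [241. 195.] 0.7 [593. 118. 130.]
case [152. 229.] 0.36 [511. 317. 130.]
cup [392. 267.] 0.62 [ 439. -244.   45.]
jar [154. 227.] 0.87 [526. 345.  35.]
sherd [229. 154.] 0.57 [688. 150. 136.]
sherd [154. 230.] 0.51 [508. 309. 136.]
drawer [240. 241.] 0.67 [493. 125.  60.]
drawer [388. 194.] 0.24 [ 616. -236.   60.]
side cam [ 424. -643.  654.] [[0.98, -0.21, 0.02], [-0.12, -0.62, -0.77], [0.17, 0.76, -0.63]]
key [360. 369.] 0.82 [ 624. -360.   80.]
key [338. 266.] 0.68 [ 661. -147.   80.]
key [332. 314.] 0.62 [ 614. -255.   80.]
stand [331. 330.] 0.64 [ 621. -246.   16.]
case [283. 194.] 0.56 [590.  37. 130.]
cup [231. 330.] 0.84 [ 438. -227.   45.]
jar [231. 156.] 0.79 [511. 377.  35.]
sherd [336. 311.] 0.71 [ 603. -289.  136.]
sherd [318. 161.] 0.65 [703. 145. 136.]
drawer [335. 316.] 0.18 [ 624. -245.   60.]
{'clock': 0.8, 'qpos': array([-1.35081596,  0.62835097,  0.03850235,  1.51740321, -0.02700574,
        0.99629864, -0.01999116]), 'qd': array([ 0.00040516,  0.00021977, -0.00038959,  0.00189489, -0.0003482 ,
        0.00049385,  0.00136107]), 'tau': array([-2.56865496e-04, -5.63209212e+01,  1.22587111e+00, -1.93780661e+01,
        1.10426074e-02,  1.67733342e-03,  1.39476168e-05]), 'eef_pos': array([183.21672765, 623.66368031, 204.34423274]), 'tool_rot': array([ 3.14153539e+00, -4.31220831e-05,  2.85579104e+00]), 'force': array([-0.13028632, -0.07652191,  0.57323738]), 'torque': array([ 0.03769956, -0.0234609 ,  0.02318569]), 'gripper_force': 0.0, 'width': 85.45282394706719}
```

```bash
python3 - <<'E'
import cv2
a=cv2.imread("pics/top0.png");b=cv2.imread("pics/side0.png")
cv2.imwrite("pics/a.png",cv2.resize(a[130:300,110:460],None,fx=2.28,fy=2.28,interpolation=cv2.INTER_CUBIC))
cv2.imwrite("pics/b.png",cv2.resize(b[130:400,170:430],None,fx=2.2,fy=2.2,interpolation=cv2.INTER_CUBIC))
E
```

```text
(no output)
```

View pics/a.png

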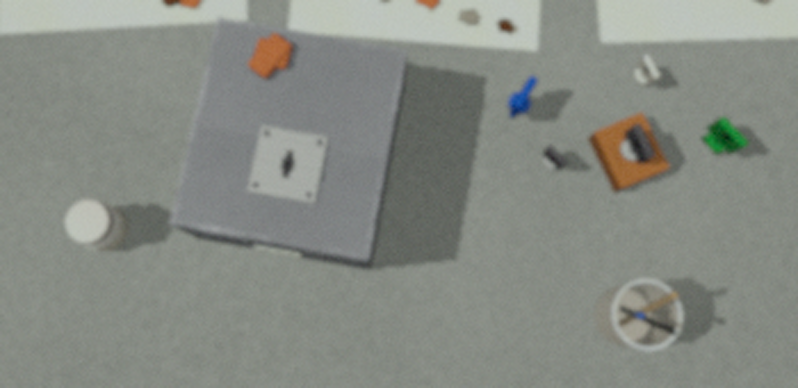

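View pics/b.png

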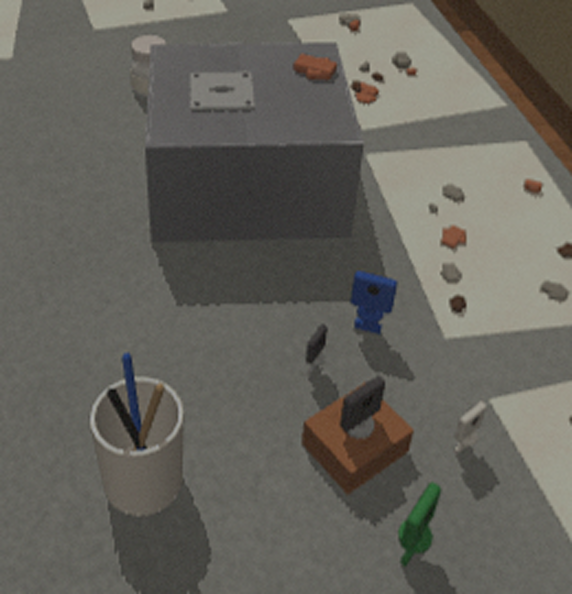

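The steel key stands in the brown block (top crop about (640,145)). The small steel, blue, green and white ones are decoys. The case's keyhole shows at (288,163) in the top crop and (221,89) in the side crop.

```bash
cat > fit.py <<'E'
from h import *
from scipy.optimize import least_squares
T=pickle.load(open("top0.pkl","rb"));S=pickle.load(open("side0.pkl","rb"))
ft=lambda L:np.array(L)/2.28+[110,130]; fs=lambda L:np.array(L)/2.2+[170,130]
def fit(obs,x0):
    def w(q,P): c,s=np.cos(q[2]),np.sin(q[2]);P=np.array(P,float);return np.c_[q[0]+c*P[:,0]-s*P[:,1],q[1]+s*P[:,0]+c*P[:,1],P[:,2]]
    f=lambda q:np.concatenate([(proj(p,w(q,P))-uv).ravel() for p,P,uv in obs])
    r=least_squares(f,x0,loss="soft_l1");return r.x,f(r.x).round(1).reshape(-1,2).tolist()
def tri(ut,us):
    f=lambda X:np.r_[proj(T,X)[0]-ut,proj(S,X)[0]-us]
    r=least_squares(f,[600,0,100]);return r.x.round(1),r.fun.round(1)
c=[(110,100,130),(110,-100,130),(-110,-100,130),(-110,100,130)]
ct=ft([(220,20),(407,62),(371,264),(174,226)]);cs=fs([(338,44),(362,145),(148,145),(152,44),(357,238),(150,241)])
cb=c+[(110,-100,0),(-110,-100,0)]
for o in([(T,c,ct),(S,cb,cs)],[(T,c,ct)],[(S,cb,cs)]): print("case",*fit(o,[590,110,-.2]))
k=[(35,30,32),(35,-30,32),(-35,-30,32),(-35,30,32)]
st=ft([(644,115),(668,162),(616,189),(592,140)])
# side: back(363,383?) right(411,434) front(350,472) left(304,435)
ss=fs([(411,434),(350,472),(304,435)])
for y in(.45,.45-1.571): print("stand",*fit([(T,k,st)],[616,-235,y]))
def blob(p,box,thr):
    x0,y0,x1,y1=box;g=p["img"][y0:y1,x0:x1].mean(2);m=np.clip(thr-g,0,None);Y,X=np.mgrid[y0:y1,x0:x1]
    u=np.array([(m*X).sum(),(m*Y).sum()])/m.sum();D=np.c_[(X-u[0]).ravel(),(Y-u[1]).ravel()];C=(D*m.ravel()[:,None]).T@D/m.sum();return u,C
def hole(p,cr):
    b=[int(v) for v in cr];g=p["img"][b[1]:b[3],b[0]:b[2]].mean(2);print("grey",g.min().round(),np.median(g),g.max());return blob(p,b,np.median(g)-30)
a=ft([(272,145),(304,181)]).ravel();b=fs([(203,80),(240,98)]).ravel()
ut,Ct=hole(T,a);us,Cs=hole(S,b);print("hole",ut,us,*tri(ut,us))
pt=ft([(262,126),(327,137),(316,202),(248,192)]).mean(0);ps=fs([(192,72),(252,72),(254,108),(191,108)]).mean(0)
print("plate",*tri(pt,ps)); print([ray(p,u,136).round(1) for p,u in((T,ut),(S,us))])
# plate screws
print("key tops",*tri(*[f for f in (ft([(638,143)])[0],fs([(362,402)])[0])]))
E
python3 fit.py
python3 - <<'E'
import cv2
a=cv2.imread("pics/top0.png");b=cv2.imread("pics/side0.png")
import numpy as np
f=lambda i,x,y,w,h:cv2.resize(i[y:y+h,x:x+w],(400,300),interpolation=cv2.INTER_CUBIC)
cv2.imwrite("pics/c.png",np.vstack([np.hstack([f(a,364,173,48,36),f(b,300,290,64,48+0)]),np.hstack([f(a,212,180,48,36),f(b,250,155,48,36)])]))
E
```

```text
case [ 6.08996883e+02  1.25791955e+02 -1.59045936e-01] [[-0.4, -2.9], [1.0, -6.9], [-0.2, -2.8], [-1.2, -2.1], [-1.4, -0.4], [0.3, -0.0], [-2.3, 1.7], [-1.6, 0.5], [-3.3, 0.6], [-0.4, 1.3]]
case [ 6.02047260e+02  1.24843992e+02 -1.62117657e-01] [[-0.0, -0.2], [1.5, -3.9], [-0.1, 0.4], [-1.1, 0.9]]
case [ 6.12766556e+02  1.27833961e+02 -1.70040578e-01] [[0.3, -0.7], [1.2, -0.4], [-1.2, 0.6], [0.2, -0.3], [-2.4, 0.2], [0.6, 0.2]]
stand [ 617.27331797 -240.96197234   -1.10710511] [[0.3, -0.1], [1.1, -0.0], [-0.4, -0.2], [-1.0, 0.3]]
stand [ 617.273318   -240.9619722    -1.10710514] [[0.3, -0.1], [1.1, -0.0], [-0.4, -0.2], [-1.0, 0.3]]
grey 52.0 164.33333333333334 170.33333333333334
grey 69.0 121.66666666666667 127.33333333333333
hole [235.78429319 201.64729494] [270.53158522 170.36948749] [578.3 129.8 133.7] [ 0.1 -0.9 -1.   0.2]
plate [578.3 128.4 132.9] [ 0.1 -1.3 -1.3  0.3]
[array([575.6, 129.6, 136. ]), array([580. , 126.9, 136. ])]
key tops [ 623.1 -241.5   63.2] [ 0.2 -1.3 -0.9  0.2]
```

View pics/c.png

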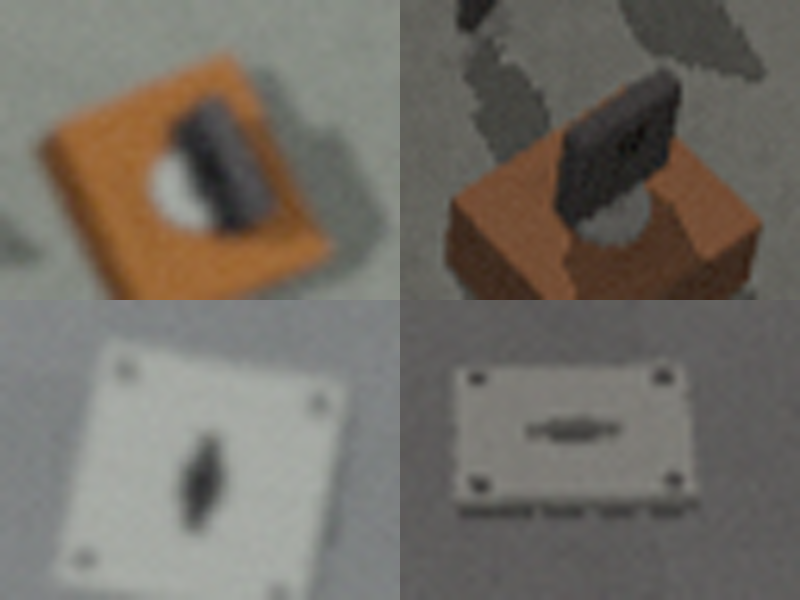

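Crop c shows the bow along the block's lower-left to upper-right edge, with the collar centre at about (191,190) in the top tile. The slot and plate are clear in both lower tiles.

```bash
cat > k.py <<'E'
from h import *
from scipy.optimize import least_squares
import sys,io,contextlib
with contextlib.redirect_stdout(io.StringIO()): from fit import *
ct=lambda L:np.array(L)/8.333+[364,173]; cs=lambda L:(np.array(L)-[400,0])/6.25+[300,290]
print("collar top",ray(T,ct([(191,190)])[0],37).round(1),"side",ray(S,cs([(611,220)])[0],37).round(1))
print("bow top c",ray(T,ct([(238,155)])[0],82).round(1))
P=[(-20,5,82),(20,5,82),(20,-5,82),(-20,-5,82)]
# side: near face (-y side): TL,TR,BR,BL
Q=[(-20,-5,82),(20,-5,82),(20,-5,42),(-20,-5,42)]
print("key side",*fit([(S,Q,cs([(566,137),(668,82),(668,160),(570,222)]))],[617,-241,.45]))
print("key top",*fit([(T,P,ct([(248,228),(180,120),(213,95),(272,205)])[[0,1,2,3]])],[617,-241,.45]))
# plate yaw
c=[(34,34,136),(34,-34,136),(-34,-34,136),(-34,34,136)]
pl=lambda L:np.array(L)
t=(np.array([(105,343),(345,383),(300,625),(57,575)])-[0,300])/8.333+[212,180]
s=(np.array([(692,362),(694,497),(455,497),(455,368)])-[400,300])/8.333+[250,155]
print("plate",*fit([(T,c[:2]+c[3:],t[[0,1,3]])],[575,130,-.17]));print(*fit([(S,c,s)],[575,130,-.17]))
k=[(35,30,32),(35,-30,32),(-35,-30,32),(-35,30,32)]
ss=fs([(411,434),(350,472),(304,435)])
for y in(.46,.46-1.571):
  k2=[k[1],k[2],k[3]] if y>0 else [k[0],k[1],k[2]]
  kk=[(35,-30,32),(-35,-30,32),(-35,30,32)] if y>0 else [(35,30,32),(35,-30,32),(-35,-30,32)]
  print("stand side",*fit([(S,kk,ss)],[616,-240,y]))
E
python3 k.py
```

```text
collar top [ 617.7 -241.1   37. ] side [ 623.6 -249.4   37. ]
bow top c [ 618.6 -242.1   82. ]
key side [ 6.23274326e+02 -2.38667186e+02  3.54702073e-01] [[0.6, 0.2], [2.0, -0.8], [-0.7, 0.3], [-2.1, 0.1]]
key top [ 6.16593032e+02 -2.39252886e+02  4.92605308e-01] [[0.0, 0.2], [-0.2, -1.3], [-0.5, -0.1], [0.7, 1.1]]
plate [ 5.75644404e+02  1.28582988e+02 -1.55074288e-01] [[-0.0, -0.4], [0.4, -0.2], [-0.4, 0.7]]
[ 5.80789259e+02  1.26189358e+02 -1.85298232e-01] [[-0.4, 0.4], [0.5, 0.0], [-0.3, 0.0], [0.2, -0.4]]
stand side [ 6.21527190e+02 -2.47013185e+02  4.56795774e-01] [[0.3, -0.2], [0.6, 3.5], [-1.3, -3.0]]
stand side [ 622.78901577 -240.45251958   -1.1363584 ] [[-0.2, 0.4], [3.5, 0.5], [-1.2, -9.7]]
```

>>> step_arm(
  series=[
    [[0,0,-0.18,0,0,0,0],[0,0,-0.18,0,0,0,0],[0,0,-0.18,0,0,0,0],[0,0,-0.18,0,0,0,0],[0,0,-0.18,0,0,0,0],[0,0,0,0,0,0,0]],
  ],
)

```text
clock: 1.4
eef_pos: [183.4, 623.6, 204.3]
tool_rot: [3.141, -0.0, -2.72]
force: [-0.6, 0.1, -0.3]
width: 85.7
gripper_force: 0.0
```

>>> step_arm(
  series=[
    [[0,0,-0.04,0,-0.1,0,0],[0,0,0,0,-0.2,0,0],[0,0,0,0,-0.28,0,0],[0,0,0,0,-0.28,0,0],[0,0,0,0,-0.28,0,0],[0,0,0,0,-0.28,0,0],[0,0,0,0,-0.28,0,0],[0,0,0,0,-0.28,0,0],[0,0,0,0,-0.28,0,0],[0,0,0,0,-0.28,0,0],[0,0,0,0,-0.28,0,0],[0,0,0,0,-0.28,0,0]],
  ],
)

```text
clock: 2.6
eef_pos: [386.9, 203.8, 204.7]
tool_rot: [3.141, 0.001, -2.693]
force: [0.3, -0.4, -0.1]
width: 85.5
gripper_force: 0.0
```

>>> step_arm(
  series=[
    [[0,0,0,0,-0.28,0,0.2],[0,0,0,0,-0.28,0,0.2],[0,0,0,0,-0.28,0,0.2],[0,0,0,0,-0.28,0,0.2],[0,0,0,0,-0.28,0,0.2],[0,0,0,0,-0.28,0,0.2],[0,0,0,0,-0.28,0,0.2],[0,0,0,0,-0.28,0,0.3],[0,0,0,0,-0.28,0,0.3],[0,0,0,0,-0.28,0,0.3],[0,0,0,0,-0.28,0,0.3],[0,0,0,0,-0.28,0,0.3]],
  ],
)

```text
clock: 3.8
eef_pos: [607.0, -249.7, 204.4]
tool_rot: [-3.141, 0.0, -2.693]
force: [0.8, 0.5, -0.1]
width: 59.6
gripper_force: 0.0
```

>>> step_arm(
  series=[
    [[0,0,0,-0.1,0.015,0,0.3],[0,0,0,0,0,0.2,0.3],[0,0,0,0,0,0.2,0.3],[0,0,0,0,0,0.2,0.3],[0,0,0,0,0,0,0.3],[0,0,0,0,0,0,0.3]],
  ],
)

```text
clock: 4.4
eef_pos: [619.0, -239.3, 114.5]
tool_rot: [3.141, -0.0, -2.691]
force: [0.1, 0.0, 1.1]
width: 59.8
gripper_force: 0.0
```

```bash
python3 - <<'E'
from h import *
im=[]
for n,b in(("top",(350,165,80,60)),("side",(290,260,80,60))):
    p=ctrl.get_image(n);save(p,n+"1");x,y,w,h=b;im.append(cv2.resize(p["img"][y:y+h,x:x+w],(400,300),interpolation=cv2.INTER_CUBIC))
cv2.imwrite("pics/d.png",np.hstack(im)[:,:,::-1])
print(ctrl.read_state()["eef_pos"],ctrl.read_state()["width"])
E
```

```text
[ 620.36290587 -239.85072043  116.27604766] 59.651180041803265
```

View pics/d.png

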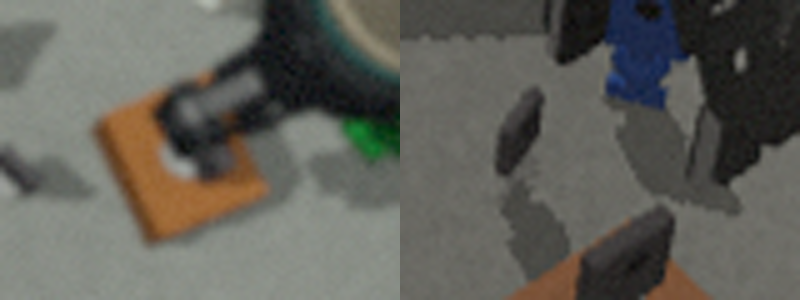

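```bash
python3 - <<'E'
from h import *
T=pickle.load(open("top0.pkl","rb"));S=pickle.load(open("side0.pkl","rb"))
for s in(-1,1):
    X=np.array([620.4,-239.9,116.3])+s*32*np.array([-.436,.9,0]);X[2]+=5
    print(((proj(S,X)[0]-[290,260])*5+[400,0]).round(),((proj(T,X)[0]-[350,165])*5).round())
for x in (617.5,620,623): print(x,((proj(S,[x,-241,82])[0]-[290,260])*5+[400,0]).round(),((proj(T,[x,-241,82])[0]-[350,165])*5).round())
E
```

```text
[695. 220.] [294.  82.]
[563. 101.] [172. 139.]
617.5 [608. 234.] [211. 135.]
620 [615. 233.] [210. 130.]
623 [623. 231.] [210. 124.]
```

>>> step_arm(
  series=[
    [[0,0,0,0.01,0,0.16,0.35],[0,0,0,0,0,0.16,0.45],[0,0,0,0,0,0.1,0.5],[0,0,0,0,0,0.05,0.5],[0,0,0,0,0,0,0.5],[0,0,0,0,0,0,0.5]],
  ],
)

```text
clock: 5.1
eef_pos: [618.4, -240.4, 44.8]
tool_rot: [-3.14, 0.001, -2.689]
force: [0.7, -0.1, 0.2]
width: 42.9
gripper_force: 0.0
```

>>> step_arm(
  series=[
    [[0,0,0,0,0,0,0.7],[0,0,0,0,0,0,0.8],[0,0,0,0,0,0,0.9],[0,0,0,0,0,0,1],[0,0,0,0,0,0,1],[0,0,0,0,0,0,1],[0,0,0,0,0,0,1],[0,0,0,0,0,0,1]],
  ],
)

```text
clock: 5.9
eef_pos: [618.1, -240.5, 44.5]
tool_rot: [-3.141, 0.001, -2.689]
force: [-0.7, 0.1, 6.1]
width: 8.0
gripper_force: 60.3
```

>>> step_arm(
  series=[
    [[0,0,0,0,0,-0.05,1],[0,0,0,0,0,-0.08,1],[0,0,0,0,0,-0.1,1],[0,0,0,0,0,-0.2,1],[0,0,0,0,0,-0.2,1],[0,0,0,0,0,-0.2,1],[0,0,0,0,0,-0.2,1],[0,0,0,0,0,0,1],[0,0,0,0,0,0,1]],
  ],
)

```text
clock: 6.8
eef_pos: [617.6, -239.8, 199.6]
tool_rot: [-3.141, 0.001, -2.689]
force: [-0.3, -0.0, -2.3]
width: 8.2
gripper_force: 59.4
```

>>> step_arm(
  series=[
    [[0,0,0.157,0,0,0,1],[0,0,0.157,0,0,0,1],[0,0,0.157,0,0,0,1],[0,0,0.157,0,0,0,1],[0,0,0.157,0,0,0,1],[0,0,0,0.05,0.15,0,1]],
  ],
)

```text
clock: 7.4
eef_pos: [612.0, -220.4, 196.4]
tool_rot: [-3.138, -0.003, 2.97]
force: [-0.5, -0.7, -1.4]
width: 8.3
gripper_force: 59.4
```

>>> step_arm(
  series=[
    [[0,0,0,0.075,0.265,0,1],[0,0,0,0.075,0.265,0,1],[0,0,0,0.075,0.265,0,1],[0,0,0,0.075,0.265,0,1],[0,0,0,0.075,0.265,0,1],[0,0,0,0.075,0.265,0,1],[0,0,0,0.075,0.265,0,1],[0,0,0,0.05,0.25,0,1],[0,0,0,0.05,0.128,0,1],[0,0,0,0,0,0,1],[0,0,0,0,0,0,1]],
  ],
)

```text
clock: 8.5
eef_pos: [574.9, 128.6, 197.2]
tool_rot: [-3.14, -0.002, 2.978]
force: [1.0, -0.5, -1.6]
width: 8.0
gripper_force: 59.4
```

```bash
python3 - <<'E'
from h import *
im=[]
for n,b in(("top",(196,165,80,60)),("side",(240,125,64,48))):
    p=ctrl.get_image(n);save(p,n+"2");x,y,w,h=b;im.append(cv2.resize(p["img"][y:y+h,x:x+w],(400,300) if n=="top" else (800,600),interpolation=cv2.INTER_CUBIC))
    print(n,proj(p,ctrl.read_state()["eef_pos"]+[0,0,-36.5]))
cv2.imwrite("pics/e.png",im[1][:,:,::-1])
s=ctrl.read_state();print(s["eef_pos"],s["qpos"],s["force"],s["torque"])
E
```

```text
top [[235.50949359 199.58500825]]
side [[268.79955286 161.48647492]]
[575.78174241 126.92293143 197.64295695] [-0.33659923  0.55062227  0.11107566  1.70019283 -0.07267318  0.8965825
  1.20811112] [ 0.42664934  0.30362052 -1.72238896] [-0.05963061 -0.00884274  0.06961112]
```

View pics/e.png

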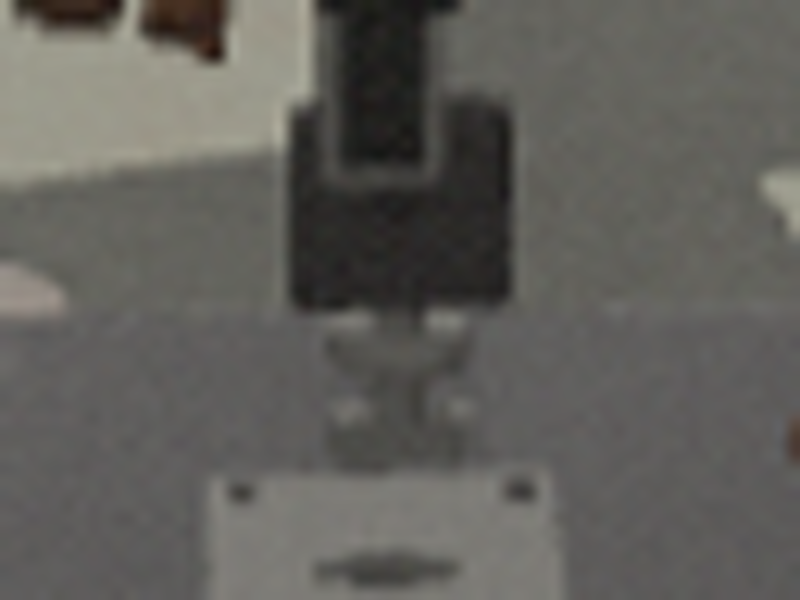

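Side view: blade tip centre at crop (396,466) and keyhole at (387,570), so the key is a little off in x. The side camera shows things about 3 px right of prediction.

```bash
python3 - <<'E'
from h import *
p=pickle.load(open("side0.pkl","rb"));tc=pickle.load(open("top0.pkl","rb"))
e=np.mean([ctrl.read_state()["eef_pos"] for _ in range(1)],0)
X0=np.array([575.6,127.6,197.5-36.5])
cr=lambda u:np.array(u)/12.5+[240,125]
b=cr([396,466])-proj(p,X0+[0,-1.,0])[0];print("bias px",b)
h=cr([387,570])
for z in(132,134,136,138,140): print(z,ray(p,h-b,z).round(1))
print("with pre-centroid",ray(p,np.array([270.53,170.37])-b,136))
# bow: width 291..512 collar 325..470 at z
for nm,u,dz in(("bow bottom",(401,305),-2),("collar",(397,360),-12)): print(nm,cr(u)-proj(p,X0+[0,0,36.5+dz])[0])
print(e, "x: key axis slope", proj(p,X0),proj(p,X0+[0,0,54]))
E
```

```text
bias px [2.9305702  0.66056053]
132 [575.7 135.7 132. ]
134 [575.1 132.7 134. ]
136 [574.6 129.8 136. ]
138 [574.  126.8 138. ]
140 [573.4 123.8 140. ]
with pre-centroid [573.74069442 130.91808414 136.        ]
bow bottom [3.36594064 0.94332424]
collar [3.0597679  1.52898215]
[575.78174241 126.92293143 197.64295695] x: key axis slope [[268.66711243 161.39341824]] [[268.74155668 140.86116321]]
```

>>> step_arm(
  series=[
    [[0,0,0,0.011,0.015,0,1],[0,0,0,0,0,0.04,1],[0,0,0,0,0,0.04,1],[0,0,0,0,0,0.03,1],[0,0,0,0,0,0.01,1],[0,0,0,0,0,0,1],[0,0,0,0,0,0,1]],
  ],
)

```text
clock: 9.3
eef_pos: [574.9, 131.6, 180.3]
tool_rot: [3.142, 0.0, 2.978]
force: [1.4, 0.3, -2.6]
width: 7.9
gripper_force: 59.4
```

```bash
python3 - <<'E'
from h import *
p=ctrl.get_image("side");save(p,"side3")
q=ctrl.get_image("top");save(q,"top3")
a=cv2.resize(p["img"][140:188,240:304],(800,600),interpolation=cv2.INTER_CUBIC)
cv2.imwrite("pics/f.png",a[:,:,::-1])
E=[];F=[]
for _ in range(6): s=ctrl.read_state();E.append(s["eef_pos"]);F.append(s["force"]);ctrl.get_image("side")
print(np.mean(E,0),np.std(E,0),np.mean(F,0),np.std(F,0))
E
```

```text
[574.94891075 131.62085652 180.48413679] [0.05207998 0.02148873 0.03622273] [-0.20819285 -0.17700883 -1.46257009] [0.32603587 0.4517542  0.42044419]
```

View pics/f.png

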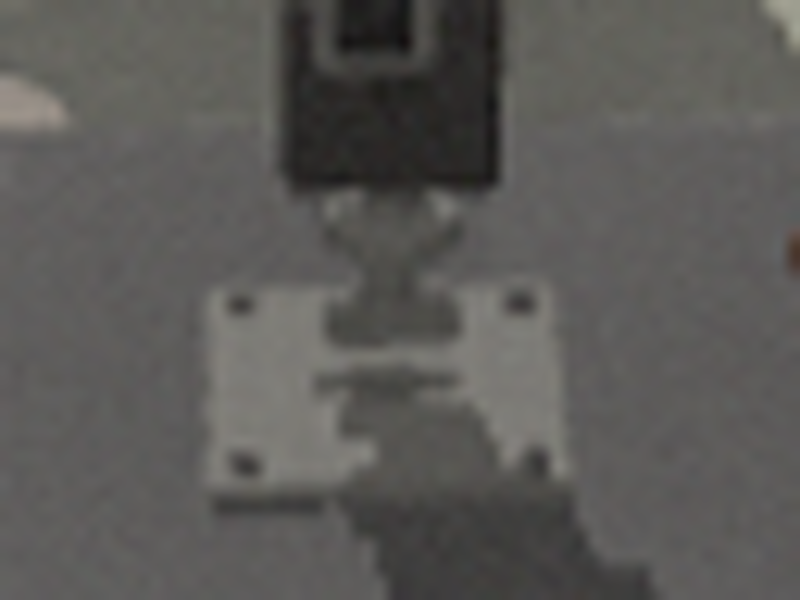

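Blade centre is at column 393 against slot centre 387.5, so I shift 1 mm toward the case front. Then I feel down gently.

>>> step_arm(
  series=[
    [[0,0,0,0.007,0,0,1],[0,0,0,0,0,0.01,1],[0,0,0,0,0,0.01,1],[0,0,0,0,0,0.007,1],[0,0,0,0,0,0,1],[0,0,0,0,0,0,1]],
  ],
)

```text
clock: 10.3
eef_pos: [573.8, 131.7, 176.2]
tool_rot: [-3.142, -0.0, 2.977]
force: [-1.2, -0.5, -1.4]
width: 7.8
gripper_force: 59.4
```

>>> step_arm(
  series=[
    [[0,0,0,0,0,0.007,1],[0,0,0,0,0,0.007,1],[0,0,0,0,0,0,1]],
  ],
)

```text
clock: 10.6
eef_pos: [573.7, 131.7, 174.0]
tool_rot: [-3.141, -0.0, 2.977]
force: [0.0, -0.5, -1.4]
width: 8.1
gripper_force: 59.4
```

Tip about 137.5, no contact yet.

>>> step_arm(
  series=[
    [[0,0,0,0,0,0.007,1],[0,0,0,0,0,0.007,1],[0,0,0,0,0,0,1]],
  ],
)

```text
clock: 10.9
eef_pos: [573.7, 131.7, 171.9]
tool_rot: [-3.142, -0.0, 2.978]
force: [-0.7, 1.1, -1.9]
width: 8.1
gripper_force: 59.4
```

>>> step_arm(
  series=[
    [[0,0,0,0,0,0.007,1],[0,0,0,0,0,0,1]],
  ],
)

```text
clock: 11.1
eef_pos: [573.7, 131.7, 170.9]
tool_rot: [-3.141, -0.0, 2.978]
force: [0.4, -0.2, -1.7]
width: 8.4
gripper_force: 59.4
```

>>> step_arm(
  series=[
    [[0,0,0,0,0,0.007,1],[0,0,0,0,0,0,1]],
  ],
)

```text
clock: 11.3
eef_pos: [573.7, 131.7, 169.8]
tool_rot: [-3.142, -0.0, 2.978]
force: [0.3, -0.5, -1.2]
width: 7.9
gripper_force: 59.4
```

>>> step_arm(
  series=[
    [[0,0,0,0,0,0.007,1],[0,0,0,0,0,0,1]],
  ],
)

```text
clock: 11.5
eef_pos: [573.8, 131.9, 168.8]
tool_rot: [3.141, -0.0, 2.978]
force: [0.7, -0.1, -1.8]
width: 8.0
gripper_force: 59.4
```

>>> step_arm(
  series=[
    [[0,0,0,0,0,0.007,1],[0,0,0,0,0,0,1]],
  ],
)

```text
clock: 11.7
eef_pos: [573.9, 132.0, 167.8]
tool_rot: [3.141, 0.0, 2.978]
force: [0.9, 0.6, -2.2]
width: 8.2
gripper_force: 59.4
```

>>> step_arm(
  series=[
    [[0,0,0,0,0,0.007,1],[0,0,0,0,0,0,1]],
  ],
)

```text
clock: 11.9
eef_pos: [573.8, 131.9, 166.7]
tool_rot: [3.141, 0.0, 2.978]
force: [0.3, 0.2, -1.4]
width: 8.0
gripper_force: 59.4
```

```bash
python3 - <<'E'
from h import *
p=ctrl.get_image("side");save(p,"side4")
a=cv2.resize(p["img"][140:188,240:304],(800,600),interpolation=cv2.INTER_CUBIC)
cv2.imwrite("pics/g.png",a[:,:,::-1])
s=ctrl.read_state();print(s["eef_pos"],s["force"])
E
```

```text
[573.82855428 131.93848761 166.75135726] [ 1.18086806  1.10446771 -0.97527155]
```

View pics/g.png

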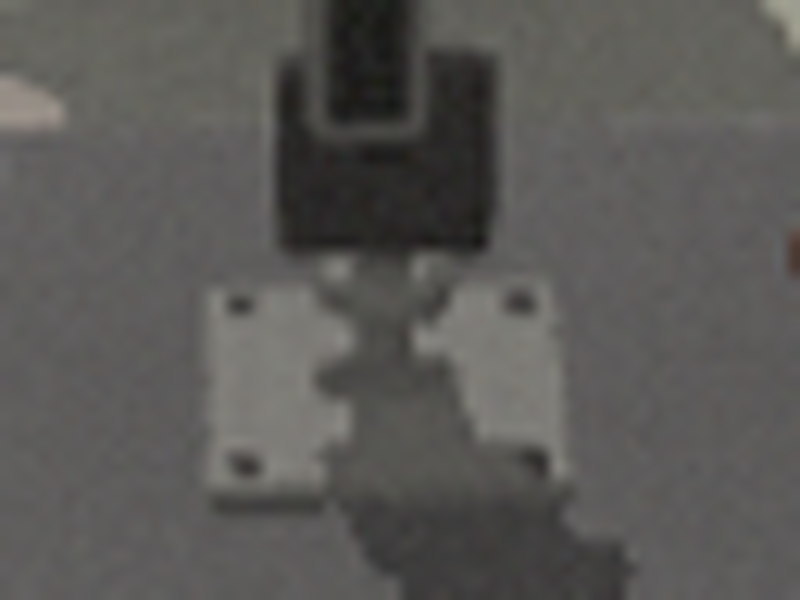

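The blade has dropped into the slot's row (385) with no contact force, so it is entering. Continue gently.

>>> step_arm(
  series=[
    [[0,0,0,0,0,0.007,1],[0,0,0,0,0,0,1],[0,0,0,0,0,0.007,1],[0,0,0,0,0,0,1]],
  ],
)

```text
clock: 12.35
eef_pos: [573.8, 131.9, 164.6]
tool_rot: [3.141, -0.0, 2.978]
force: [0.4, 1.3, -1.8]
width: 8.2
gripper_force: 59.4
```

>>> step_arm(
  series=[
    [[0,0,0,0,0,0.007,1],[0,0,0,0,0,0,1],[0,0,0,0,0,0.007,1],[0,0,0,0,0,0,1]],
  ],
)

```text
clock: 12.75
eef_pos: [573.8, 131.8, 162.5]
tool_rot: [3.142, -0.0, 2.977]
force: [1.0, 1.6, -1.9]
width: 8.4
gripper_force: 59.4
```

>>> step_arm(
  series=[
    [[0,0,0,0,0,0.007,1],[0,0,0,0,0,0,1],[0,0,0,0,0,0.007,1],[0,0,0,0,0,0,1]],
  ],
)

```text
clock: 13.15
eef_pos: [573.7, 131.8, 160.4]
tool_rot: [-3.142, -0.0, 2.978]
force: [-0.6, 2.0, -1.4]
width: 8.3
gripper_force: 59.4
```

>>> step_arm(
  series=[
    [[0,0,0,0,0.004,0.007,1],[0,0,0,0,0,0,1],[0,0,0,0,0,0.007,1],[0,0,0,0,0,0,1]],
  ],
)

```text
clock: 13.55
eef_pos: [573.7, 132.1, 158.2]
tool_rot: [-3.141, -0.0, 2.977]
force: [-0.1, 0.1, -2.1]
width: 7.6
gripper_force: 59.4
```

>>> step_arm(
  series=[
    [[0,0,0,0,0,0.007,1],[0,0,0,0,0,0,1],[0,0,0,0,0,0.007,1],[0,0,0,0,0,0,1]],
  ],
)

```text
clock: 13.95
eef_pos: [573.7, 132.2, 156.1]
tool_rot: [-3.141, -0.0, 2.977]
force: [-0.1, 0.2, -1.4]
width: 7.9
gripper_force: 59.4
```

>>> step_arm(
  series=[
    [[0,0,0,0,0,0.007,1],[0,0,0,0,0,0,1],[0,0,0,0,0,0,1]],
  ],
)

```text
clock: 14.25
eef_pos: [574.0, 132.3, 155.3]
tool_rot: [3.142, 0.0, 2.977]
force: [-0.1, -0.1, 0.0]
width: 7.9
gripper_force: 59.5
```

Spring contact begins (tip about 119, so the plate is near 134). Press on.

>>> step_arm(
  series=[
    [[0,0,0,0,0,0.007,1],[0,0,0,0,0,0,1],[0,0,0,0,0,0.007,1],[0,0,0,0,0,0,1],[0,0,0,0,0,0,1]],
  ],
)

```text
clock: 14.75
eef_pos: [574.1, 132.3, 153.3]
tool_rot: [3.141, 0.001, 2.978]
force: [0.0, -0.2, 3.8]
width: 8.1
gripper_force: 60.0
```

>>> step_arm(
  series=[
    [[0,0,0,0,0,0.007,1],[0,0,0,0,0,0,1],[0,0,0,0,0,0.007,1],[0,0,0,0,0,0,1],[0,0,0,0,0,0,1]],
  ],
)

```text
clock: 15.25
eef_pos: [574.1, 132.4, 151.1]
tool_rot: [3.141, 0.0, 2.977]
force: [0.2, -1.0, 4.6]
width: 8.1
gripper_force: 60.1
```

>>> step_arm(
  series=[
    [[0,0,0,0,0,0.007,1],[0,0,0,0,0,0,1],[0,0,0,0,0,0.007,1],[0,0,0,0,0,0,1],[0,0,0,0,0,0,1]],
  ],
)

```text
clock: 15.75
eef_pos: [574.0, 132.4, 149.0]
tool_rot: [3.141, 0.0, 2.977]
force: [-0.3, -0.9, 4.6]
width: 8.2
gripper_force: 60.2
```

>>> step_arm(
  series=[
    [[0,0,0,0,0,0.007,1],[0,0,0,0,0,0,1],[0,0,0,0,0,0,1]],
  ],
)

```text
clock: 16.05
eef_pos: [574.0, 132.4, 148.2]
tool_rot: [3.141, 0.0, 2.978]
force: [1.3, -0.7, 6.2]
width: 8.1
gripper_force: 60.4
```

>>> step_arm(
  series=[
    [[0,0,0,0,0,0.005,1],[0,0,0,0,0,0,1],[0,0,0,0,0,0,1]],
  ],
)

```text
clock: 16.35
eef_pos: [574.2, 132.5, 147.9]
tool_rot: [3.141, 0.001, 2.977]
force: [-0.4, 0.7, 9.7]
width: 8.0
gripper_force: 60.8
```

>>> step_arm(
  series=[
    [[0,0,0,0,0,0.004,1],[0,0,0,0,0,0,1],[0,0,0,0,0,0,1]],
  ],
)

```text
clock: 16.65
eef_pos: [574.3, 132.5, 147.7]
tool_rot: [3.141, 0.001, 2.977]
force: [-0.8, -0.4, 11.6]
width: 8.2
gripper_force: 61.1
```

Collar is on the plate (about 13 N). The picture shows the key axis roughly 4 mm behind the TCP (tool −x), so I turn clockwise about that axis, starting small.

>>> step_arm(
  series=[
    [[0,0,0.1,0,0.002,0,1],[0,0,0.1,0,0.002,0,1],[0,0,0,0,0,0,1],[0,0,0,0,0,0,1]],
  ],
)

```text
clock: 17.05
eef_pos: [574.9, 133.6, 147.7]
tool_rot: [3.14, 0.002, 2.821]
force: [-0.1, 1.1, 11.1]
width: 8.0
gripper_force: 61.0
```

```bash
cat > f.py <<'E'
from h import *
F=[];Q=[]
for _ in range(4): s=ctrl.read_state();F.append(s["force"]);Q.append(s["torque"]);ctrl.get_image("side")
f=np.mean(F,0);y=s["tool_rot"][2]
print("F",f.round(2),"tool xy",(f[0]*np.cos(y)+f[1]*np.sin(y)).round(2),(f[0]*np.sin(y)-f[1]*np.cos(y)).round(2),"Tq",np.mean(Q,0).round(3),s["eef_pos"].round(1),y)
E
python3 f.py
```

```text
F [-0.58  0.93 10.67] tool xy 0.85 0.7 Tq [0.125 0.09  0.067] [574.9 133.6 147.7] 2.8209895764078787
```

>>> step_arm(
  series=[
    [[0,0,0.1,0,0.002,0,1],[0,0,0.1,0,0.002,0,1],[0,0,0.1,0,0.002,0,1],[0,0,0,0,0,0,1],[0,0,0,0,0,0,1]],
  ],
)

```text
clock: 17.75
eef_pos: [575.4, 134.3, 147.7]
tool_rot: [3.14, 0.002, 2.585]
force: [0.2, 1.1, 10.1]
width: 8.0
gripper_force: 60.9
```

```bash
python3 f.py
```

```text
F [-0.11  0.27 10.03] tool xy 0.24 0.17 Tq [0.062 0.005 0.061] [575.4 134.2 147.7] 2.585115504092758
```

>>> step_arm(
  series=[
    [[0,0,0.1,0,0.002,0,1],[0,0,0.1,0,0.002,0,1],[0,0,0.1,0,0.002,0,1],[0,0,0.1,0,0.002,0,1],[0,0,0,0,0,0,1],[0,0,0,0,0,0,1]],
  ],
)

```text
clock: 18.55
eef_pos: [576.4, 134.9, 147.7]
tool_rot: [3.139, 0.001, 2.271]
force: [-0.1, 0.0, 9.9]
width: 8.1
gripper_force: 60.9
```

```bash
python3 f.py
```

```text
F [ 0.5   0.17 10.43] tool xy -0.19 0.49 Tq [-0.029 -0.114  0.041] [576.4 134.9 147.8] 2.2709293900973484
```

>>> step_arm(
  series=[
    [[0,0,0.1,0,0.002,0,1],[0,0,0.1,0,0.002,0,1],[0,0,0.1,0,0.002,0,1],[0,0,0.1,0,0.002,0,1],[0,0,0,0,0,0,1],[0,0,0,0,0,0,1]],
  ],
)

```text
clock: 19.35
eef_pos: [577.5, 135.2, 147.7]
tool_rot: [3.139, 0.001, 1.957]
force: [-0.2, -0.9, 10.8]
width: 8.0
gripper_force: 60.9
```

```bash
python3 f.py
```

```text
F [ 0.67 -0.79 10.27] tool xy -0.99 0.33 Tq [-0.146 -0.146  0.064] [577.6 135.2 147.7] 1.9564459588403182
```

>>> step_arm(
  series=[
    [[0,0,0.1,0,0.002,0,1],[0,0,0.1,0,0.002,0,1],[0,0,0.1,0,0.002,0,1],[0,0,0.1,0,0.002,0,1],[0,0,0,0,0,0,1],[0,0,0,0,0,0,1]],
  ],
)

```text
clock: 20.15
eef_pos: [578.7, 135.2, 147.7]
tool_rot: [3.138, 0.001, 1.642]
force: [0.7, -0.2, 10.4]
width: 7.9
gripper_force: 60.9
```

```bash
python3 f.py; python3 - <<'E'
from h import *
p=ctrl.get_image("side");q=ctrl.get_image("top");save(p,"side5");save(q,"top5")
a=cv2.resize(p["img"][125:215,220:340],(400,300),interpolation=cv2.INTER_CUBIC);b=cv2.resize(q["img"][150:270,170:330],(400,300),interpolation=cv2.INTER_CUBIC)
cv2.imwrite("pics/i.png",np.hstack([a,b])[:,:,::-1])
E
```

```text
F [ 0.46 -0.79 10.12] tool xy -0.82 0.4 Tq [-0.239 -0.155  0.028] [578.8 135.1 147.8] 1.642051081709122
```

View pics/i.png

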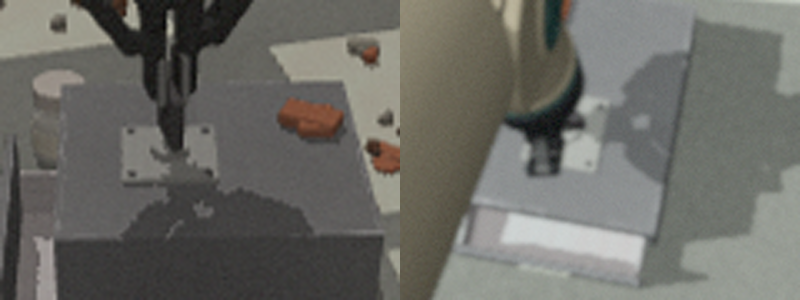

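The drawer is sprung open in both views. Ease the press, release, then rise straight up.

>>> step_arm(
  series=[
    [[0,0,0,0,0,-0.005,1],[0,0,0,0,0,0,1],[0,0,0,0,0,0,0.8],[0,0,0,0,0,0,0.6],[0,0,0,0,0,0,0.5],[0,0,0,0,0,0,0.5],[0,0,0,0,0,0,0.5]],
  ],
)

```text
clock: 21.15
eef_pos: [576.9, 135.7, 147.0]
tool_rot: [-3.141, 0.0, 1.642]
force: [-0.1, 0.1, 0.3]
width: 42.6
gripper_force: 0.0
```

>>> step_arm(
  series=[
    [[0,0,0,0,0,-0.03,0.5],[0,0,0,0,0,-0.1,0.5],[0,0,0,0,0,-0.15,0.5],[0,0,0,0,0,-0.2,0.5],[0,0,0,0,0,-0.2,0.5],[0,0,0,0,0,-0.2,0.5],[0,0,0,0,0,0,0.5],[0,0,0,0,0,0,0.5],[0,0,0,0,0,0,0.5]],
  ],
)

```text
clock: 22.05
eef_pos: [576.4, 135.7, 278.3]
tool_rot: [-3.14, 0.0, 1.642]
force: [0.5, 0.4, -0.3]
width: 42.8
gripper_force: 0.0
```

```bash
python3 f.py; python3 - <<'E'
from h import *
p=ctrl.get_image("side");q=ctrl.get_image("top");save(p,"side6");save(q,"top6")
a=cv2.resize(p["img"][125:215,220:340],(400,300),interpolation=cv2.INTER_CUBIC);b=cv2.resize(q["img"][150:270,170:330],(400,300),interpolation=cv2.INTER_CUBIC)
cv2.imwrite("pics/j.png",np.hstack([a,b])[:,:,::-1])
E
```

```text
F [ 0.13 -0.09 -0.38] tool xy -0.1 0.13 Tq [-0.    -0.006  0.018] [576.5 135.6 278.1] 1.6423096716949437
```

View pics/j.png

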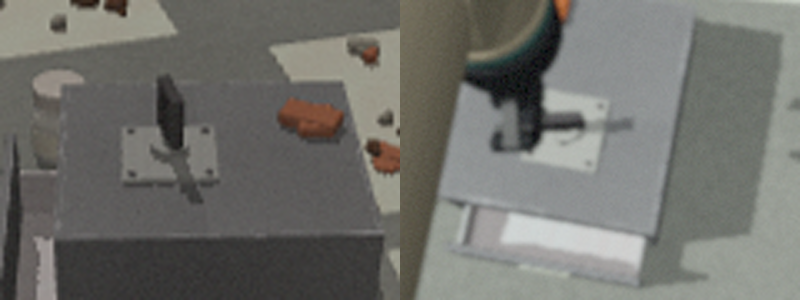

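The key stands upright and turned at (170,110) in the side view. The drawer is open, the sherd has not moved, and the gripper is clear.

```bash
python3 -c "
from cell import ctrl
print(ctrl.finish_job())"
```

```text
the job is handed in; nothing more can be done
None
```

The job is handed in after about 22 s of robot time: the last pictures show the drawer sprung open, the key upright and turned about 1.3 rad in the lock, and the gripper clear; the hand-in returned no verdict.

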